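Vent the air filter's inlet, then lock its bayonet cap

TASK

Vent the air filter station: pull the steel sleeve on its inlet coupler all the way back and let it spring forward again. Only then set the cap with the orange bar into the pot, pins through the notches, and twist it clockwise until its pins run home under the ramps to the stop and it is locked down tight on the red seal. Let go of it and leave everything else on the table undisturbed.

Things in the scene. Friction and masses are not known exactly. Their poses are not given: they have to be found in the camera images.
- filter_base: air filter station fixed to the table: grey plate 110 (x) by 230 (y) by 10 mm with an open round aluminium pot and a quick coupler. Origin under the plate's centre, z up. Pot axis at x 0, y +55 mm; coupler axis along x at y -75 mm, 50 mm above the table. A bracket 26 mm wide, 64 mm high stands behind the sleeve, x 37 to 51 mm. The rest is below 67 mm
- pot_mouth (a point): centre of the pot's steel rim, on the pot's axis, 50 mm above the table; axes as filter_base. Pot 106 mm across outside; its two steel lips (level on top) leave a hole of radius 36.5 mm between them, and behind the notches the bore's radius is 45 mm. Cap and pot are the same after half a turn
- notch (a point): middle of one of the two notches between the lips, at rim height, radius 40 mm, 70 deg counter-clockwise (from above) of filter_base's +x; the other notch lies opposite. Each is 28 deg wide, with a white mark on the pot's outside. A stop bars turning counter-clockwise from it; clockwise a ramp under the lip goes down 4.5 mm
- lock_mark (a point): where one pin ends when locked: at rim height, radius 40 mm, straight along filter_base's +x from the pot's axis; the other lies opposite. A green mark is on the pot's outside there. It is 70 deg clockwise (from above) of the notch; the ramp is level over the last 14 deg and ends at a hard stop
- seal (a joint): the red sealing ring that stands 4 mm above the pot's rim (outer radius 52 mm): how far it is pressed down, 0 to 5 mm. Springy: starts to move at 4.5 N, 1.5 N more for each mm. A locked cap presses it down about 2.5 mm
- air_sleeve (a joint): the coupler's steel sleeve: how far it is pulled back along filter_base's +x axis (away from the robot and from the coupler's mouth), 0 to 12 mm. A spring holds it at 0: 4 N to start, 9.5 N at 12 mm
- sleeve_grip (a point): centre of the sleeve, on its axis, 50 mm above the table; sleeve 36 mm long along x, 26 mm across, with a 31 mm rim at each end
- filter_cap: loose black cap with an orange T-bar, 0.17 to 0.35 kg, 71 mm tall. Origin at the centre of its underside, z up. Aluminium skirt 69 mm across with bevelled foot, z 0 to 24 mm; flange 106 mm across, z 24 to 32 mm. Resting on the seal with its pins in the notches, its origin is 20 mm below pot_mouth and the pins clear the start of the ramps by 1.5 mm
- cap_pin (a point): tip of one of the cap's two steel bayonet pins: 8 mm thick, along filter_cap's +x and -x (under the bar's ends), 9.5 mm above its underside, reaching to radius 42.5 mm
- cap_bar (a point): centre of the cap's orange bar, 58 mm above filter_cap's origin, axes as filter_cap; the bar is 80 mm long along x, 14 mm thick along y and 26 mm high
- red_spray: bystander, not to be moved: red-capped aerosol can, 59 mm across, 202 mm tall; origin at the centre of its underside
- white_spray: bystander, not to be moved: white aerosol can with red stripes, 52 mm across, 165 mm tall; origin at the centre of its underside
- glass_jar: bystander, not to be moved: glass jar with a metal lid, 71 mm across, 110 mm tall; origin at the centre of its underside
- tape_measure: bystander, not to be moved: yellow tape measure standing on edge, 36x76x58 mm (tall); origin at the centre of its underside
- black_tape: bystander, not to be moved: roll of black electrical tape lying flat, 62 mm across, 19 mm tall, behind the station; origin at the centre of its underside
- pliers: bystander, not to be moved: red-handled pliers lying flat, 170x62x13 mm, at the right edge of the table; origin at the centre of its underside
- big_carton: big open cardboard carton that stands fixed on the left of the table, behind the row of small things: about 390 mm along its own x, 515 mm along its own y, 500 mm tall; origin at the centre of its underside. Reach round its near right corner, not through it

How it is judged:
By the outcome, as a careful person would: the job done as asked, in the order asked, and still so for the second after the job is handed in, with the robot touching nothing.
It also fails if it takes over 61 s, if anything falls off the work surface, if the arm or the gripper's body presses on something with over 40 N, if the wrist force passes 120 N, or if a joint passes its speed limit or range.

ROBOT

A 6-joint arm with a two-finger parallel gripper is mounted at the origin on a cart in front of the work surface, level with it; the furniture and walls round the work are solid. World frame = base frame: x ahead of the robot, y to its left, z up, the work surface at z = 0. Lengths are in m, angles in rad, forces in N, time in s.
With the tool pointing down it reaches from about 0.325 to 0.775 m from the base axis. Payload 5.5 kg.
Tool frame: the origin (TCP) lies on the front face of the gripper's body, between the roots of the fingers; the fingertips stand 73 mm ahead of it and the grasp point (between the pads) lies 54 mm ahead of it; z points along the fingers, y is the line along which they close (so a half turn about z gives the same grasp; the last joint's range is limited). The gripper opens to 85 mm and grips with 20 to 120 N. Pads are 22 mm wide; open, the fingers measure 114 mm over their backs; the gripper's body (76 mm by 85 mm) begins 54 mm behind the grasp point. The pads swing forward as they close: fully open they stand 13 mm farther back than shut.
Start: joints at [-1.305, 0.091, 1.231, -0, 1.82, -0.057], TCP at [0.19, -0.569, 0.304] pointing down, gripper open.
Joint ranges: [-2.87, 2.87], [-0.86, 2.18], [0.17, 2.46], [-1.51, 4.65], [0.06, 2.69], [-2.65, 2.65]. Speed limits (rad/s): [2.57, 2.57, 3.01, 3.14, 3.14, 3.14].

INTERFACE

Orientations are given as a unit quaternion [x, y, z, w].
In Python, from plant import * gives the robot as it stands.
- The arm moves only by the tool carry_out, never from a script. Its argument "steps" is one flat list of numbers, 7 for each row, row after row: the shift along the tool's x, y, z in m, then the turn, a rotation vector about the tool's x, y, z in degrees, then the opening in per cent of the stroke, from 0 (shut) to 100 (fully open). In form: [dx, dy, dz, wx, wy, wz, grip, dx, dy, dz, wx, wy, wz, grip, ...]. A call has 1 to 12 rows; each row shifts and turns the commanded pose from where the row before left it, along the tool's axes as they then stand; what a row does not reach is not made up. A row lasts 1/10 s, in which the tool goes at most 50 mm and 8.59 degrees, less where a joint would pass 70% of its speed; a pose out of reach is approached as far as the arm can. A call is refused whole if a number of a shift passes 0.05 or a number of a turn 8.59, either way. A call with a gripper value outside its range is refused whole. The fingers move at their own pace and stop on an object; "newtons" is the grip in N (left out, the last holds). Time passes only in rows, so rows that do not move let the fingers close. It gives the time, the measured TCP pose, the force, the opening and the grip force at its end, in the units of the state.
- sense(): the state, without advancing time (a new reading comes with each control period).
- capture(name): name is "scene" or "top" or "wrist"; returns the picture (420x560x3 uint8, blue, green, red); there is no depth.
- camera_params(name): a dict with "fx", "fy", "cx", "cy" (pixels), "extrinsics" (4x4, takes a point from camera to world coordinates). Camera axes: x right, y down, z forward; pixel columns grow to the right and rows downward; lengths in m; the calibration is good to about 2 mm. A picture is of the moment at which its call begins: read the wrist's pose just before it. camera_params takes no time and is no camera call; for the wrist camera it gives the pose at the moment of the call.
- sign_off(): hands the job in; it is judged then, once.
Trained networks look in the newest picture that a camera, given by its name, has taken for a name from the list of things; names that differ only in an ending like _2 or _b are one class to them, and where a whole thing is asked for, a point or a joint stands for the part that bears it (a point fixed in the world has none). Each returns a list of dicts, best first, with "score" (0 to 1); they miss things now and then, are a little off and sometimes report something else, mostly with a low value. They report only what shows in the picture. A call takes as long as a camera call.
- masks_of(camera, thing): "pixels" (420x560 bool, what is visible of it).
- spot_point(camera, thing): "point" ([x, y, z] in m, in world coordinates, good to about 4 mm: a listed point, or the origin of a listed thing).
The state is a dict: "t": time; "joint_pos": joint angles; "qvel": joint speeds; "tau": joint torques, N m; "ee_pos": TCP position; "eef_rot": TCP orientation; "wrist_force": force on the tool from outside, world axes, zero at the start; "wrist_torque": the same for the moment, N m; "width": opening from 0.0 (shut) to 1.0 (fully open); "grasp_force": force on a finger pad.
Only numpy, scipy, OpenCV 4.12 (cv2) and the standard library are available. Lean on these libraries where they do the work, as an engineer would, in place of code of your own. Each camera call takes 0.05 s, during which the arm holds its last target. There are 200 camera calls.

## Working session

There is one attempt and no reset: what is moved stays moved. The work goes in short steps, Python scripts to look and compute and a tool call to move; the robot and the scene stay as the last step left them, time stands still between calls to the robot, and variables do not carry over. Pictures are saved under pics/ and viewed, at most 10 in all, crops included, and the job is handed in when it is done.

Besides the shell and the picture viewer there is one more tool, called after ">>>" by a JSON object that holds its "fn" and its "kwargs", one argument or row to a line. carry_out: Moves the arm, as the interface text tells. Its arguments: {"type":"object","properties":{"steps":{"type":"array"},"newtons":{"type":"number"}},"required":["steps"]}

```bash
mkdir -p pics; ls; cat > h.py <<'E'
from plant import *
import numpy as np, cv2
from scipy.spatial.transform import Rotation as R
def snap(c,f):
    im=capture(c); cv2.imwrite(f'pics/{f}.png',im); return im
def best(c,t,n=2):
    return [(round(d['score'],2),np.round(d['point'],4).tolist()) for d in spot_point(c,t)[:n]]
E
python3 - <<'E'
from h import *
a=snap('scene','s1'); 
for t in ['filter_base','pot_mouth','notch','lock_mark','sleeve_grip','filter_cap','cap_pin','cap_bar','big_carton']: print('S',t,best('scene',t))
b=snap('top','t1')
for t in ['filter_base','pot_mouth','notch','lock_mark','sleeve_grip','filter_cap','cap_pin','cap_bar','red_spray','white_spray','glass_jar','tape_measure','black_tape','pliers','big_carton']: print('T',t,best('top',t))
s=sense();print(s['t'],s['ee_pos'],R.from_quat(s['eef_rot']).as_matrix().round(3).tolist(),s['width'])
E
```

```text
pics
S filter_base [(0.88, [0.6297, -0.0887, -0.0003]), (0.21, [0.4101, -0.2469, -0.0011])]
S pot_mouth [(0.56, [0.6221, -0.0314, 0.0459])]
S notch [(0.66, [0.6428, 0.0006, 0.0471])]
S lock_mark [(0.9, [0.6667, -0.0366, 0.0515])]
S sleeve_grip [(0.56, [0.615, -0.1645, 0.0482]), (0.31, [0.4352, -0.1159, 0.0589])]
S filter_cap [(0.73, [0.441, -0.1212, 0.0039])]
S cap_pin [(0.74, [0.4369, -0.114, 0.0591]), (0.53, [0.4069, -0.1483, 0.013])]
S cap_bar [(0.7, [0.4372, -0.116, 0.06])]
S big_carton []
T filter_base [(0.97, [0.6303, -0.0908, 0.0013])]
T pot_mouth [(0.85, [0.6291, -0.0383, 0.0477])]
T notch [(0.95, [0.641, -0.0018, 0.0528])]
T lock_mark [(0.83, [0.6694, -0.0326, 0.0522])]
T sleeve_grip [(0.42, [0.616, -0.1647, 0.0468]), (0.42, [0.6288, -0.0353, 0.0488])]
T filter_cap [(0.78, [0.4389, -0.1178, 0.0073]), (0.51, [0.4116, -0.1463, 0.0114])]
T cap_pin [(0.92, [0.4097, -0.1451, 0.0113])]
T cap_bar [(0.62, [0.4348, -0.1159, 0.0613])]
T red_spray [(0.86, [0.3988, 0.1453, 0.0019]), (0.38, [0.4417, -0.1148, 0.0077])]
T white_spray [(0.65, [0.4055, -0.2526, -0.0042]), (0.23, [0.4405, -0.3697, -0.0003])]
T glass_jar [(0.86, [0.3964, 0.275, 0.0028])]
T tape_measure [(0.59, [0.4301, 0.0179, -0.004]), (0.4, [0.6294, -0.0361, 0.0493])]
T black_tape [(0.63, [0.7279, -0.1034, -0.0007])]
T pliers [(0.9, [0.4415, -0.3725, -0.0008])]
T big_carton []
1.3 [ 0.1903235  -0.56902094  0.3038433 ] [[0.948, 0.317, -0.0], [0.317, -0.948, 0.0], [-0.0, -0.0, -1.0]] 0.9955381201254695
```

View pics/s1.png

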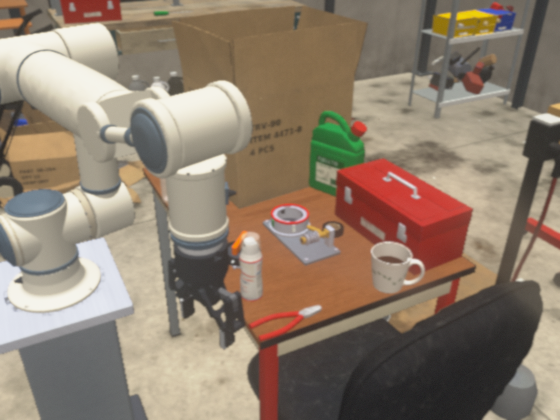

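View pics/t1.png

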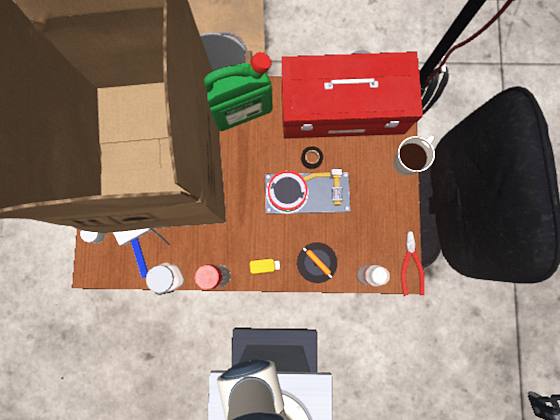

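The scene view is mostly blocked by the arm. The top view shows the pot at about (289,190), the coupler and sleeve at (337,185), and the cap with its orange bar at (317,263), lying at about 45°. The carton's near right corner is at about (225,220). I'll move over the station for a wrist view.

>>> {"fn": "carry_out", "kwargs": {
  "steps": [0, 0, 0, 0, 0, 6.15, 100, 0, 0, 0, 0, 0, 6.15, 100, 0, 0, 0, 0, 0, 6.15, 100, 0.038, -0.048, 0, 0, 0, 0, 100, 0.038, -0.048, 0, 0, 0, 0, 100, 0.038, -0.048, 0, 0, 0, 0, 100, 0.038, -0.048, 0, 0, 0, 0, 100, 0.038, -0.048, 0, 0, 0, 0, 100, 0.038, -0.048, 0, 0, 0, 0, 100, 0.038, -0.048, 0, 0, 0, 0, 100, 0.038, -0.048, 0, 0, 0, 0, 100, 0.038, -0.048, 0, 0, 0, 0, 100]
}}

```text
t: 2.5
ee_pos: [0.4703, -0.2141, 0.3042]
eef_rot: [1.0, 0.0, 0.0, 0.0]
wrist_force: [-0.1, -1.6, 0.5]
width: 0.999
grasp_force: 0.0
```

```bash
python3 - <<'E'
from h import *
s=sense();print(s['t'],s['ee_pos'],R.from_quat(s['eef_rot']).as_matrix().round(3).tolist(),s['joint_pos'])
P=camera_params('wrist');print(P['fx'],np.round(P['extrinsics'],3).tolist())
a=snap('wrist','w1')
for t in ['filter_base','pot_mouth','notch','lock_mark','sleeve_grip','filter_cap','cap_pin','cap_bar']: print('W',t,best('wrist',t))
b=snap('scene','s2')
for t in ['filter_base','pot_mouth','sleeve_grip']: print('S',t,best('scene',t))
E
```

```text
2.5 [ 0.47026049 -0.21412113  0.30419995] [[1.0, 0.001, 0.001], [0.001, -1.0, -0.0], [0.001, 0.0, -1.0]] [-4.93091991e-01 -1.33626234e-01  1.45170783e+00 -5.76687855e-05
  1.82258979e+00  1.07692910e+00]
295.9873568885843 [[0.0, -0.96, -0.282, 0.542], [-1.0, -0.0, -0.001, -0.213], [0.001, 0.282, -0.96, 0.373], [0.0, 0.0, 0.0, 1.0]]
W filter_base [(0.88, [0.6315, -0.0914, 0.0016]), (0.53, [0.6188, -0.1688, 0.0528])]
W pot_mouth [(0.93, [0.6303, -0.0388, 0.0509])]
W notch [(0.82, [0.6389, 0.0019, 0.0509])]
W lock_mark []
W sleeve_grip [(0.78, [0.6184, -0.1692, 0.0523])]
W filter_cap [(0.98, [0.4421, -0.1176, -0.0023])]
W cap_pin [(0.61, [0.4082, -0.1486, 0.0089])]
W cap_bar [(0.96, [0.4351, -0.1131, 0.0562])]
S filter_base [(0.58, [0.6292, -0.0907, 0.0014]), (0.48, [0.4361, -0.1151, 0.0593])]
S pot_mouth [(0.73, [0.6255, -0.0299, 0.0469])]
S sleeve_grip [(0.59, [0.6161, -0.1643, 0.0496]), (0.57, [0.7351, -0.1029, -0.0053])]
```

View pics/w1.png

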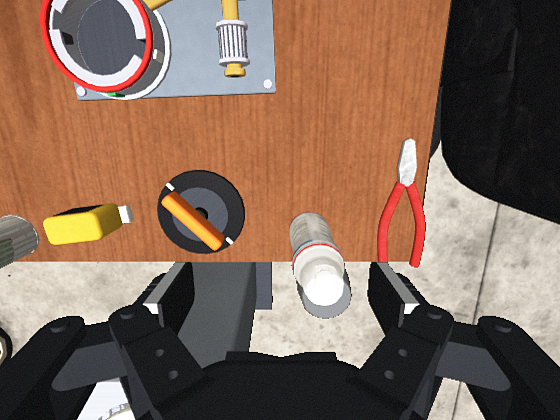

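The wrist view shows the sleeve at about (233,45), the plate's near edge from (78,98) to (275,92), and the cap bar from (167,196) to (222,246) with white flange dabs at (169,187) and (229,241). Next I'll back-project these.

```bash
cat >> h.py <<'E'
def bp(P,u,v,z):
    d=np.array([(u-P['cx'])/P['fx'],(v-P['cy'])/P['fy'],1]);E=np.array(P['extrinsics']);d=E[:3,:3]@d;o=E[:3,3]
    return o+d*(z-o[2])/d[2]
def ang(a,b): d=b-a; return np.degrees(np.arctan2(d[1],d[0]))
def rect(P,c,thing,z):
    m=masks_of(c,thing)[0]['pixels'];ys,xs=np.nonzero(m)
    return np.array([bp(P,x,y,z)[:2] for x,y in zip(xs,ys)])
E
python3 - <<'E'
from h import *
P=camera_params('wrist');im=cv2.imread('pics/w1.png').astype(int)
a,b=bp(P,78,98,.01),bp(P,275,92,.01);print('plate edge',a,b,ang(b,a)-90)
B,G,Rr=im[...,0],im[...,1],im[...,2]
# orange bar
m=(Rr>180)&(G>80)&(G<170)&(B<80);m[:170]=0;m[262:]=0;m[:,:150]=0;m[:,240:]=0
ys,xs=np.nonzero(m);Q=np.float32([bp(P,x,y,.071)[:2] for x,y in zip(xs,ys)])
print('bar',len(Q),cv2.minAreaRect(Q))
# flange: black disc
for z in(.032,):
  w=((169,187),(229,241));p=[bp(P,*q,z) for q in w];print('dabs',p,ang(p[1],p[0]),np.linalg.norm(p[0]-p[1]))
# red ring
r=(Rr>150)&(G<60)&(B<80);r[100:]=0;ys,xs=np.nonzero(r);Q=np.float32([bp(P,x,y,.054)[:2] for x,y in zip(xs,ys)])
print(Q.min(0),Q.max(0))
# sleeve
print('sl',[bp(P,*q,.05) for q in((220,20),(247,20),(218,66),(248,66))])
Q=rect(P,'wrist','filter_base',.01); print(Q.min(0),Q.max(0)); 
E
```

```text
plate edge [0.57121262 0.01633356 0.01      ] [ 0.57740576 -0.2098261   0.01      ] 1.5685907444843394
bar 1718 ((0.4471735656261444, -0.12209555506706238), (0.09897291660308838, 0.10410186648368835), 87.66728973388672)
dabs [array([ 0.47170701, -0.08537178,  0.032     ]), array([ 0.40374891, -0.15224073,  0.032     ])] 44.537170150354534 0.09534023081146294
[ 0.57409596 -0.09205788] [0.6526648  0.01082064]
sl [array([ 0.63747881, -0.15840275,  0.05      ]), array([ 0.63745577, -0.18418743,  0.05      ]), array([ 0.59750174, -0.1540636 ,  0.05      ]), array([ 0.5974737 , -0.18385692,  0.05      ])]
[ 0.56902427 -0.2090009 ] [0.6680532  0.04320192]
```

```bash
python3 - <<'E'
from h import *
P=camera_params('top'); im=cv2.imread('pics/t1.png')
c=cv2.resize(im[140:300,240:370],None,fx=4,fy=3.75,interpolation=cv2.INTER_CUBIC);cv2.imwrite('pics/t1c.png',c)
for u,v,z in((225,222,.5),(224,195,0),(222,222,.45)): print(bp(P,u,v,z))
E
```

```text
[0.48752696 0.06089782 0.5       ]
[0.62076348 0.13651037 0.        ]
[0.49327867 0.07279443 0.45      ]
```

View pics/t1c.png

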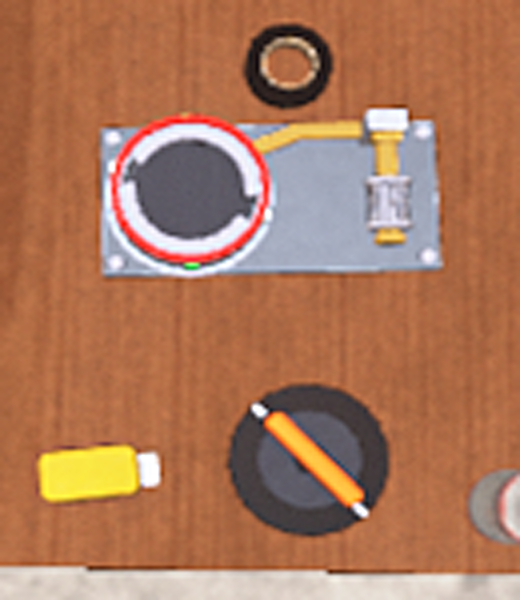

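The crop confirms the geometry: station yaw is about 1.6°, and the cap's bar runs at about 44.5° with white dabs in line with the pins. Next I'll go over the sleeve.

>>> {"fn": "carry_out", "kwargs": {
  "steps": [0.037, -0.011, 0, 0, 0, -1.6, 60, 0.037, -0.013, 0, 0, 0, 0, 60, 0.037, -0.013, 0, 0, 0, 0, 60, 0.037, -0.012, 0, 0, 0, 0, 60, 0, 0, 0.035, 0, 0, 0, 60, 0, 0, 0.035, 0, 0, 0, 60, 0, 0, 0.035, 0, 0, 0, 60, 0, 0, 0.035, 0, 0, 0, 60, 0, 0, 0, 0, 0, 0, 60, 0, 0, 0, 0, 0, 0, 60]
}}

```text
t: 4.2
ee_pos: [0.616, -0.1639, 0.164]
eef_rot: [1.0, 0.014, -0.001, -0.0]
wrist_force: [1.3, -0.2, 1.3]
width: 0.6
grasp_force: 0.0
```

```bash
python3 - <<'E'
from h import *
s=sense();print(s['t'],s['ee_pos'],R.from_quat(s['eef_rot']).as_matrix().round(3).tolist(),s['width'])
a=snap('wrist','w2')
for t in ['filter_base','pot_mouth','sleeve_grip']: print('W',t,best('wrist',t))
E
```

```text
4.2 [ 0.61602978 -0.16386915  0.1639606 ] [[1.0, 0.028, -0.001], [0.028, -1.0, 0.0], [-0.001, -0.0, -1.0]] 0.5999020946823519
W filter_base [(0.95, [0.6284, -0.0893, -0.0001])]
W pot_mouth [(0.74, [0.6295, -0.0387, 0.0544]), (0.45, [0.6365, 0.0015, 0.053])]
W sleeve_grip [(0.6, [0.6177, -0.1673, 0.0518])]
```

View pics/w2.png

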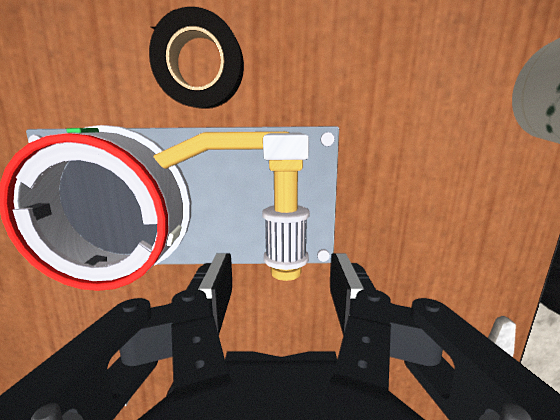

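The picture shows the sleeve centred at about (286,238), with rims at v≈213 and 264, slightly right of the fingers' middle (~282). The red ring is fully visible at left, centred at about (87,213).

```bash
python3 - <<'E'
from h import *
from scipy.optimize import least_squares
P=camera_params('wrist');im=cv2.imread('pics/w2.png').astype(int)
f=lambda *q:bp(P,*q).round(4)[:2]
print('sleeve far rim',f(264,213,.05),f(309,213,.05),'near',f(265,262,.05),f(307,262,.05),'top mid',f(286,213,.0655),f(286,264,.0655))
print('plate far edge',f(28,130,.01),f(338,128,.01),'near corner',f(333,263,.01), ang(f(338,128,.01),f(28,130,.01))-90)
r=((im[...,2]>150)&(im[...,1]<60)&(im[...,0]<80)).astype(np.uint8);r[:,300:]=0
c=max(cv2.findContours(r,cv2.RETR_EXTERNAL,cv2.CHAIN_APPROX_NONE)[0],key=cv2.contourArea)[:,0]
h=cv2.convexHull(c)[:,0]
Q=np.array([bp(P,x,y,.053)[:2] for x,y in h])
s=least_squares(lambda p:np.hypot(*(Q-p[:2]).T)-p[2],[.63,-.04,.05]);print('ring',s.x,np.abs(s.fun).max())
E
```

```text
sleeve far rim [ 0.6342 -0.1524] [ 0.635  -0.1819] near [ 0.599  -0.1535] [ 0.5998 -0.1825] top mid [ 0.6391 -0.1664] [ 0.6055 -0.1675]
plate far edge [0.6813 0.0241] [ 0.6892 -0.2041] near corner [ 0.5804 -0.2088] 1.982716766099486
ring [ 0.62858937 -0.0343111   0.04900223] 0.0004208351281154987
```

>>> {"fn": "carry_out", "kwargs": {
  "steps": [0.001, 0.003, 0.02, 0, 0, 0, 60, 0, 0, 0.02, 0, 0, 0, 60, 0, 0, 0.02, 0, 0, 0, 60, 0, 0, 0, 0, 0, 0, 60, 0, 0, 0, 0, 0, 0, 20, 0, 0, 0, 0, 0, 0, 20, 0, 0, 0, 0, 0, 0, 20, 0, 0, 0, 0, 0, 0, 20, 0, 0, 0, 0, 0, 0, 20],
  "newtons": 35
}}

```text
t: 5.3
ee_pos: [0.6182, -0.167, 0.1064]
eef_rot: [1.0, 0.014, 0.002, 0.001]
wrist_force: [-0.8, 0.7, 5.9]
width: 0.29
grasp_force: 34.8
```

>>> {"fn": "carry_out", "kwargs": {
  "steps": [0.003, 0, 0, 0, 0, 0, 20, 0.003, 0, 0, 0, 0, 0, 20, 0.003, 0, 0, 0, 0, 0, 20, 0.003, 0, 0, 0, 0, 0, 20, 0, 0, 0, 0, 0, 0, 20, 0, 0, 0, 0, 0, 0, 20]
}}

```text
t: 5.9
ee_pos: [0.6288, -0.1666, 0.1064]
eef_rot: [1.0, 0.014, -0.0, 0.0]
wrist_force: [-8.5, 1.0, 9.8]
width: 0.289
grasp_force: 35.3
```

>>> {"fn": "carry_out", "kwargs": {
  "steps": [0.002, 0, 0, 0, 0, 0, 20, 0.002, 0, 0, 0, 0, 0, 20, 0.001, 0, 0, 0, 0, 0, 20, 0, 0, 0, 0, 0, 0, 20]
}}

```text
t: 6.3
ee_pos: [0.6311, -0.1666, 0.1063]
eef_rot: [1.0, 0.014, -0.004, -0.0]
wrist_force: [-22.7, 1.3, 16.2]
width: 0.291
grasp_force: 36.0
```

>>> {"fn": "carry_out", "kwargs": {
  "steps": [-0.003, 0, 0, 0, 0, 0, 20, 0, 0, 0, 0, 0, 0, 60, 0, 0, 0, 0, 0, 0, 60, 0, 0, 0, 0, 0, 0, 60, 0, 0, -0.02, 0, 0, 0, 60, 0, 0, -0.03, 0, 0, 0, 60, 0, 0, -0.04, 0, 0, 0, 60, 0, 0, -0.04, 0, 0, 0, 60, 0, 0, 0, 0, 0, 0, 60]
}}

```text
t: 7.2
ee_pos: [0.6333, -0.1667, 0.2425]
eef_rot: [1.0, 0.015, 0.006, 0.002]
wrist_force: [0.2, 0.2, 1.3]
width: 0.601
grasp_force: 0.0
```

```bash
python3 - <<'E'
from h import *
s=sense();print(s['t'],s['ee_pos'],R.from_quat(s['eef_rot']).as_matrix().round(3).tolist(),s['width'],s['joint_pos'].round(2) if hasattr(s['joint_pos'],'round') else s['joint_pos'])
a=snap('wrist','w3')
for t in ['filter_base','pot_mouth','notch','lock_mark','sleeve_grip']: print('W',t,best('wrist',t))
E
```

```text
7.2 [ 0.63328754 -0.16671988  0.24253937] [[1.0, 0.029, 0.012], [0.029, -1.0, -0.004], [0.012, 0.004, -1.0]] 0.6014895537418959 [-0.31  0.23  1.19  0.    1.71  1.23]
W filter_base [(0.61, [0.6295, -0.0887, -0.0004])]
W pot_mouth [(0.81, [0.6293, -0.0384, 0.0512])]
W notch [(0.71, [0.6408, -0.0027, 0.0513])]
W lock_mark [(0.7, [0.6288, -0.037, 0.0493]), (0.66, [0.6691, -0.0368, 0.0492])]
W sleeve_grip [(0.82, [0.621, -0.1688, 0.0528])]
```

View pics/w3.png

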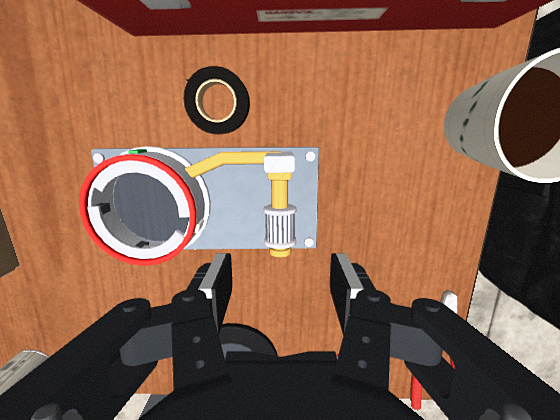

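The sleeve has sprung back: its near rim is at (280,247) with the same gold stub showing below as before. The pot and both notches, near (98,210) and (187,199), are clearly visible.

```bash
python3 - <<'E'
from h import *
from scipy.optimize import least_squares
s=sense();print(s['ee_pos']); P=camera_params('wrist');im=snap('wrist','w4').astype(int)
f=lambda *q:bp(P,*q).round(4)[:2]
a,b,c=f(93,150,.01),f(318,148,.01),f(316,248,.01);print(a,b,c,ang(b,a)-90,ang(c,b))
r=((im[...,2]>120)&(im[...,1]<80)&(im[...,0]<80)).astype(np.uint8);r[:,300:]=0;r[:140]=0
c=max(cv2.findContours(r,cv2.RETR_EXTERNAL,cv2.CHAIN_APPROX_NONE)[0],key=cv2.contourArea)[:,0]
for z in(.05,.054):
  Q=np.array([bp(P,x,y,z)[:2] for x,y in cv2.convexHull(c)[:,0]])
  s=least_squares(lambda p:np.hypot(*(Q-p[:2]).T)-p[2],[.63,-.04,.05]);print('ring',z,s.x,np.abs(s.fun).max())
n1,n2=f(98,210,.05),f(187,199,.05);print('notch',n1,n2,ang(n2,n1),(n1+n2)/2)
cv2.imwrite('pics/w4c.png',cv2.resize(im[140:270,70:220].astype(np.uint8),None,fx=4.5,fy=4.5,interpolation=cv2.INTER_CUBIC))
E
```

```text
[ 0.63087999 -0.16613749  0.23152656]
[0.6741 0.0168] [ 0.6822 -0.1998] [ 0.5782 -0.2044] 2.141641985483787 2.5325857116725747
ring 0.05 [ 0.6272997  -0.03572618  0.05299357] 0.0009359264524218952
ring 0.054 [ 0.62851216 -0.03776798  0.05214699] 0.0009209749164188347
notch [ 0.6261 -0.0045] [ 0.6383 -0.0835] 98.77885910864237 [ 0.6322 -0.044 ]
```

View pics/w4c.png

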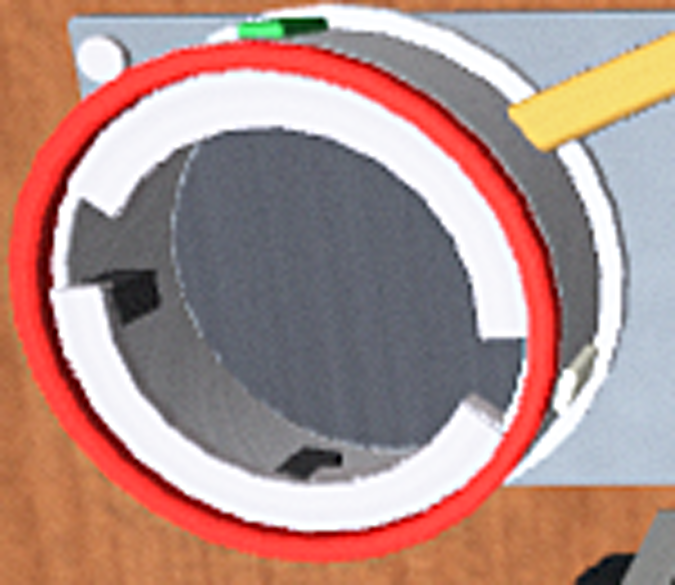

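The crop shows lip-end inner corners at (115,215) and (105,290) on the left notch, and (480,338) and (470,400) on the right. The green mark is at (280,28). I'll project these.

```bash
python3 - <<'E'
from h import *
P=camera_params('wrist')
f=lambda u,v,z=.05:bp(P,70+u/4.5,140+v/4.5,z)[:2]
A,B,C,D=f(115,215),f(105,290),f(480,338),f(470,400)
c=(A+B+C+D)/4;print(c,(A+D)/2,(B+C)/2)
for p in(A,B,C,D): print(p,np.hypot(*(p-c)),ang(c,p))
print('axis',ang((C+D)/2,(A+B)/2))
for o in((78,203),(52,292),(525,338),(503,430)): print(f(*o),np.hypot(*(f(*o)-c)),ang(c,f(*o)))
print('green',f(280,28,.045), ang(c,f(280,28,.045)))
# cap from w1: use w1's pose (recomputed extrinsics as printed)
E=camera_params('wrist')['extrinsics'];print(np.round(E,4).tolist())
E
```

```text
[ 0.6276852 -0.0375845] [ 0.62817606 -0.03789819] [ 0.62719434 -0.03727082]
[ 0.64606088 -0.00527244] 0.037171688811075736 60.373364778737724
[ 0.6310529  -0.00109042] 0.03664913931655616 84.72763142001536
[ 0.62333577 -0.07345121] 0.036129469350310896 -96.91429488401256
[ 0.61029125 -0.07052393] 0.03724990321030592 -117.83668454828705
axis 72.46297917008401
[0.64820574 0.00145107] 0.04410066052524319 62.26962381173991
[0.63035143 0.00930467] 0.04696491064035285 86.74553128967351
[ 0.62358974 -0.08231095] 0.044913562233563124 -95.23181051303952
[ 0.60406488 -0.07668458] 0.04568080527669734 -121.13612765028358
green [ 0.6817384  -0.03847202] -0.9406758478059445
[[0.0284, -0.958, -0.2853, 0.7032], [-0.9996, -0.0275, -0.0073, -0.1636], [-0.0008, 0.2854, -0.9584, 0.3006], [0.0, 0.0, 0.0, 1.0]]
```

>>> {"fn": "carry_out", "kwargs": {
  "steps": [-0.0385, -0.0107, 0, 0, 0, 0, 100, -0.0385, -0.0107, 0, 0, 0, 0, 100, -0.0385, -0.0107, 0, 0, 0, 0, 100, -0.0385, -0.0107, 0, 0, 0, 0, 100, -0.0385, -0.0107, 0, 0, 0, 0, 100, 0, 0, 0, 0, 0, -8.5, 100, 0, 0, 0, 0, 0, -8.5, 100, 0, 0, 0, 0, 0, -8.5, 100, 0, 0, 0, 0, 0, -8.5, 100, 0, 0, 0, 0, 0, -8.5, 100, 0, 0, 0, 0, 0, 0, 100, 0, 0, 0, 0, 0, 0, 100]
}}

```text
t: 8.75
ee_pos: [0.4372, -0.1183, 0.2333]
eef_rot: [0.927, 0.374, -0.0, -0.0]
wrist_force: [0.9, 0.1, 0.1]
width: 1.004
grasp_force: 0.0
```

```bash
python3 - <<'E'
from h import *
s=sense();print(s['t'],s['ee_pos'],R.from_quat(s['eef_rot']).as_matrix().round(3).tolist())
a=snap('wrist','w5')
for t in ['filter_cap','cap_bar','cap_pin']: print('W',t,best('wrist',t))
for t in ['filter_cap','cap_bar']: cv2.imwrite(f'pics/m_{t}.png',masks_of('wrist',t)[0]['pixels'].astype('uint8')*255)
E
```

```text
8.75 [ 0.43719425 -0.11834315  0.23326235] [[0.72, 0.694, -0.001], [0.694, -0.72, 0.0], [-0.0, -0.001, -1.0]]
W filter_cap [(0.77, [0.4395, -0.1197, 0.0007])]
W cap_bar [(0.62, [0.4358, -0.1168, 0.054])]
W cap_pin [(0.97, [0.4093, -0.1485, 0.0055]), (0.47, [0.4397, -0.1183, -0.0006])]
```

View pics/w5.png

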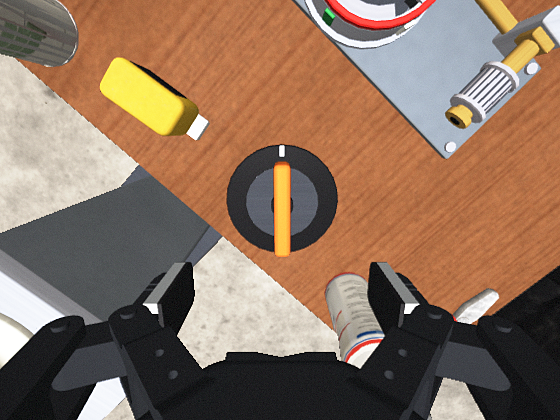

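The bar lies almost exactly along the tool's x axis, at u≈282.5 from (282,163) to (283,257), with the dab at (281,151). It looks centred between the fingers.

```bash
python3 - <<'E'
from h import *
P=camera_params('wrist');im=cv2.imread('pics/w5.png').astype(int)
m=(im[...,2]>170)&(im[...,1]>80)&(im[...,1]<190)&(im[...,0]<90);m[:155]=0;m[262:]=0;m[:,262:300]&=True;m[:,:262]=0;m[:,300:]=0
ys,xs=np.nonzero(m);print(xs.min(),xs.max(),ys.min(),ys.max())
Q=np.float32([bp(P,x,y,.071)[:2] for x,y in zip(xs,ys)]);r=cv2.minAreaRect(Q);print(r)
k=np.polyfit(ys,[0]*0 or xs,1);print('slope',k)
p,q=bp(P,np.polyval(k,165),165,.071),bp(P,np.polyval(k,250),250,.071);print('bar ang',ang(q,p))
e=(255 and (np.array([bp(P,np.polyval(k,v),v,.071) for v in (ys.min(),ys.max())])));print(e,e.mean(0))
d=bp(P,281.5,151,.032);print('dab',d,ang(np.array(r[0]),d[:2]))
c=np.array(r[0])-np.array(sense()['ee_pos'][:2]);M=R.from_quat(sense()['eef_rot']).as_matrix();print('offset in tool',M.T@[*c,0])
E
```

```text
262 299 162 261
((0.4390376806259155, -0.11628870666027069), (0.08439339697360992, 0.03176691010594368), 44.046688079833984)
slope [-2.17560722e-02  2.85931339e+02]
bar ang 42.906503612560094
[[ 0.47038695 -0.08800636  0.071     ]
 [ 0.40855983 -0.14547275  0.071     ]] [ 0.43947339 -0.11673956  0.071     ]
dab [ 0.47370482 -0.08399348  0.032     ] 42.97134457494994
offset in tool [ 2.68070296e-03 -3.43052475e-04 -9.84322431e-08]
```

>>> {"fn": "carry_out", "kwargs": {
  "steps": [0.001, 0, 0.03, 0, 0, 0, 70, 0, 0, 0.03, 0, 0, 0, 70, 0, 0, 0.03, 0, 0, 0, 70, 0, 0, 0.02, 0, 0, 0, 70, 0, 0, 0.009, 0, 0, 0, 70, 0, 0, 0, 0, 0, 0, 70, 0, 0, 0, 0, 0, 0, 5, 0, 0, 0, 0, 0, 0, 5, 0, 0, 0, 0, 0, 0, 5, 0, 0, 0, 0, 0, 0, 5, 0, 0, 0, 0, 0, 0, 5, 0, 0, 0, 0, 0, 0, 5],
  "newtons": 80
}}

```text
t: 10.25
ee_pos: [0.4387, -0.1179, 0.1168]
eef_rot: [0.927, 0.376, 0.001, 0.001]
wrist_force: [-0.6, -0.5, 6.7]
width: 0.161
grasp_force: 78.2
```

>>> {"fn": "carry_out", "kwargs": {
  "steps": [0, 0, -0.015, 0, 0, 0, 5, 0, 0, -0.025, 0, 0, 0, 5, 0, 0, -0.03, 0, 0, 0, 5, 0, 0, -0.02, 0, 0, 0, 5, 0, 0, 0, 0, 0, 0, 5, 0.0313, 0.0118, 0, 0, 0, -5, 5, 0.0313, 0.0144, 0, 0, 0, -5, 5, 0.0313, 0.0171, 0, 0, 0, -5, 5, 0.0313, 0.0199, 0, 0, 0, -5, 5, 0.0313, 0.0226, 0, 0, 0, -5, 5, 0, 0, 0, 0, 0, -2.8, 5, 0, 0, 0, 0, 0, 0, 5]
}}

```text
t: 11.45
ee_pos: [0.5995, -0.0391, 0.2022]
eef_rot: [0.809, 0.588, -0.002, -0.001]
wrist_force: [-0.2, -0.7, -1.8]
width: 0.165
grasp_force: 78.6
```

```bash
cat > st.py <<'E'
from h import *
s=sense();M=R.from_quat(s['eef_rot']).as_matrix();p=np.array(s['ee_pos']);T=np.array([.6279,-.0376,0])
y=np.degrees(np.arctan2(M[1,0],M[0,0]));print(s['t'],p.round(4),'yaw',y.round(2),'tilt',M[:,2].round(4),'w',round(s['width'],3),'F',np.round(s['wrist_force'],1),'M',np.round(s['wrist_torque'],2))
d=T-p;d[2]=0;print('shift in tool',(M.T@d).round(4),'J',np.round(s['joint_pos'],2))
E
python3 st.py
```

```text
11.45 [ 0.5995 -0.0391  0.2022] yaw 72.04 tilt [-4.3e-03  4.0e-04 -1.0e+00] w 0.165 F [-0.2 -0.7 -1.8] M [ 0.01 -0.01 -0.  ]
shift in tool [ 0.0102  0.0266 -0.0001] J [-0.12  0.1   1.4  -0.    1.65  0.19]
```

>>> {"fn": "carry_out", "kwargs": {
  "steps": [0.005, 0.0133, 0, 0, 0, 0, 5, 0.0052, 0.0133, 0, 0, 0, 0, 5, 0, 0, 0, 0, 0, 0, 5, 0, 0, 0, 0, 0, 0, 5]
}}

```text
t: 11.85
ee_pos: [0.6271, -0.0387, 0.2044]
eef_rot: [0.81, 0.587, -0.001, -0.0]
wrist_force: [0.8, -0.7, -2.1]
width: 0.166
grasp_force: 78.7
```

```bash
python3 st.py; python3 - <<'E'
from h import *
a=snap('wrist','w6');b=snap('top','t2')
for t in ['filter_cap','cap_bar','cap_pin','pot_mouth']: print('W',t,best('wrist',t),best('top',t))
P=camera_params('wrist')
s=sense();zf=s['ee_pos'][2]-.1168+.032
g=cv2.cvtColor(a,cv2.COLOR_BGR2GRAY);print(zf)
E
```

```text
11.85 [ 0.6271 -0.0387  0.2044] yaw 71.87 tilt [-0.0014 -0.     -1.    ] w 0.166 F [ 0.8 -0.7 -2.1] M [-0.05 -0.07 -0.01]
shift in tool [ 0.0013  0.0004 -0.    ] J [-0.12  0.17  1.32 -0.    1.65  0.2 ]
W filter_cap [(0.65, [0.4288, 0.0177, 0.0004]), (0.58, [0.6256, -0.0388, 0.0868])] [(0.64, [0.6277, -0.0354, 0.0933]), (0.35, [0.6293, -0.0363, 0.0503])]
W cap_bar [(0.61, [0.6248, -0.0336, 0.1454])] [(0.97, [0.6277, -0.0386, 0.1455])]
W cap_pin [] [(0.8, [0.6185, -0.0764, 0.101])]
W pot_mouth [] [(0.95, [0.6291, -0.0376, 0.0482])]
0.12020851785735888
```

View pics/w6.png

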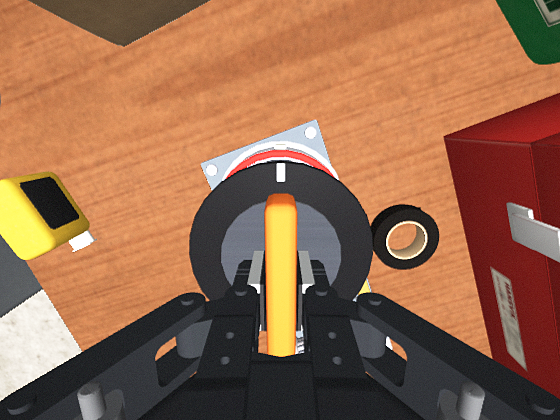

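The cap is held upright, its bar is along the tool axis, and its dab at (280,172) lines up with the pot's white mark at (281,147). The flange's outline spans (190,243)–(371,243) with its top at (280,162).

```bash
python3 - <<'E'
from h import *
P=camera_params('wrist');M=R.from_quat(sense()['eef_rot']).as_matrix();o=np.array(sense()['ee_pos'])
t=lambda u,v,z:(M.T@(bp(P,u,v,z)-o)).round(4)
print('L/R',t(190,243,.12),t(371,243,.12),'top',t(280,162,.112),t(280,162,.12),'dab',t(280,165,.12),t(280,181,.12))
print('white mark on pot',t(281,147,.045),t(281,147,.05),'bar end',t(281,193,.147),'corners',t(269,195,.159),t(294,195,.159),t(267,350,.159),t(296,350,.159))
a=cv2.imread('pics/w6.png').astype(int)
r=((a[...,2]>130)&(a[...,1]<80)&(a[...,0]<80));r[:,400:]=0;r[:140]=0;r[190:]=0
ys,xs=np.nonzero(r);pts=[(x,ys[xs==x].min()) for x in range(xs.min(),xs.max()+1) if (xs==x).any()]
from scipy.optimize import least_squares
Q=np.array([t(x,y,.053)[:2] for x,y in pts])
s=least_squares(lambda p:np.hypot(*(Q-p).T)-.052,[0,0],loss='soft_l1',f_scale=.001);print('ring centre in tool',s.x,np.sqrt(np.mean(s.fun**2)))
E
```

```text
L/R [ 0.0092 -0.0507  0.085 ] [0.0091 0.0506 0.085 ] top [ 0.0532 -0.0003  0.093 ] [ 0.0542 -0.0003  0.085 ] dab [ 0.0527 -0.0003  0.085 ] [ 0.0443 -0.0003  0.085 ]
white mark on pot [0.0565 0.0003 0.16  ] [0.0569 0.0003 0.155 ] bar end [0.0439 0.0001 0.058 ] corners [ 0.0458 -0.0047  0.046 ] [0.0458 0.0053 0.046 ] [-0.0288 -0.0065  0.046 ] [-0.0289  0.0072  0.046 ]
ring centre in tool [ 0.00259627 -0.00053957] 0.0022210363975150686
```

>>> {"fn": "carry_out", "kwargs": {
  "steps": [0.001, 0, 0.012, 0, 0, 0, 5, 0, 0, 0.012, 0, 0, 0, 5, 0, 0, 0.01, 0, 0, 0, 5, 0, 0, 0, 0, 0, 0, 5, 0, 0, 0.004, 0, 0, 0, 5, 0, 0, 0.004, 0, 0, 0, 5, 0, 0, 0, 0, 0, 0, 5]
}}

```text
t: 13.05
ee_pos: [0.6281, -0.0374, 0.1624]
eef_rot: [0.809, 0.587, -0.0, -0.0]
wrist_force: [0.3, 0.1, -1.0]
width: 0.165
grasp_force: 78.7
```

```bash
python3 st.py
```

```text
13.05 [ 0.6281 -0.0374  0.1624] yaw 71.94 tilt [-5.e-04  1.e-04 -1.e+00] w 0.165 F [ 0.3  0.1 -1. ] M [-0.07  0.01  0.02]
shift in tool [-0.0003 -0.0001  0.    ] J [-0.11  0.19  1.38  0.    1.58  0.2 ]
```

>>> {"fn": "carry_out", "kwargs": {
  "steps": [0, 0, 0.002, 0, 0, 0, 5, 0, 0, 0.002, 0, 0, 0, 5, 0, 0, 0.002, 0, 0, 0, 5, 0, 0, 0, 0, 0, 0, 5]
}}

```text
t: 13.45
ee_pos: [0.6281, -0.0374, 0.1565]
eef_rot: [0.809, 0.587, -0.0, -0.0]
wrist_force: [0.2, -0.3, -2.5]
width: 0.166
grasp_force: 78.7
```

```bash
python3 st.py
```

```text
13.45 [ 0.6281 -0.0374  0.1565] yaw 71.94 tilt [-5.e-04  1.e-04 -1.e+00] w 0.166 F [ 0.2 -0.3 -2.5] M [ 0.03 -0.01  0.06]
shift in tool [-0.0003 -0.0001  0.    ] J [-0.11  0.19  1.38 -0.    1.57  0.2 ]
```

Free descent with the pins in the notches. Next I'll go down to the seal.

>>> {"fn": "carry_out", "kwargs": {
  "steps": [0, 0, 0.003, 0, 0, 0, 5, 0, 0, 0.003, 0, 0, 0, 5, 0, 0, 0.002, 0, 0, 0, 5, 0, 0, 0.001, 0, 0, 0, 5, 0, 0, 0, 0, 0, 0, 5]
}}

```text
t: 13.95
ee_pos: [0.6281, -0.0374, 0.1475]
eef_rot: [0.809, 0.587, -0.0, -0.0]
wrist_force: [0.9, -0.7, -2.8]
width: 0.164
grasp_force: 78.7
```

```bash
python3 st.py
```

```text
13.95 [ 0.6281 -0.0374  0.1475] yaw 71.95 tilt [-5.e-04  1.e-04 -1.e+00] w 0.164 F [ 0.9 -0.7 -2.8] M [0.01 0.04 0.01]
shift in tool [-0.0003 -0.0001  0.    ] J [-0.11  0.19  1.4   0.    1.55  0.2 ]
```

>>> {"fn": "carry_out", "kwargs": {
  "steps": [0, 0, 0.001, 0, 0, 0, 5, 0, 0, 0.001, 0, 0, 0, 5, 0, 0, 0, 0, 0, 0, 5]
}}

```text
t: 14.25
ee_pos: [0.6283, -0.0374, 0.1467]
eef_rot: [0.809, 0.587, 0.0, 0.0]
wrist_force: [-1.0, -0.1, 2.0]
width: 0.167
grasp_force: 79.3
```

```bash
python3 st.py
```

```text
14.25 [ 0.6283 -0.0374  0.1467] yaw 71.95 tilt [ 9.e-04 -1.e-04 -1.e+00] w 0.167 F [-1.  -0.1  2. ] M [ 0.08  0.21 -0.02]
shift in tool [-0.0003 -0.0004 -0.    ] J [-0.11  0.19  1.4  -0.    1.55  0.2 ]
```

>>> {"fn": "carry_out", "kwargs": {
  "steps": [0, 0, 0.001, 0, 0, 0, 5, 0, 0, 0, 0, 0, 4, 5, 0, 0, 0, 0, 0, 4, 5, 0, 0, 0, 0, 0, 4, 5, 0, 0, 0, 0, 0, 4, 5, 0, 0, 0.0003, 0, 0, 4, 5, 0, 0, 0, 0, 0, 0, 5],
  "newtons": 110
}}

```text
t: 14.95
ee_pos: [0.6285, -0.0373, 0.1456]
eef_rot: [0.899, 0.438, 0.001, 0.0]
wrist_force: [-1.6, 0.2, 4.7]
width: 0.145
grasp_force: 108.0
```

```bash
python3 st.py
```

```text
14.95 [ 0.6285 -0.0373  0.1456] yaw 51.91 tilt [ 1.5e-03  1.0e-04 -1.0e+00] w 0.145 F [-1.6  0.2  4.7] M [ 0.15  0.22 -0.13]
shift in tool [-0.0006 -0.0003 -0.    ] J [-0.11  0.19  1.4   0.    1.55  0.55]
```

>>> {"fn": "carry_out", "kwargs": {
  "steps": [0, 0, 0.0003, 0, 0, 4.5, 5, 0, 0, 0.0003, 0, 0, 4.5, 5, 0, 0, 0.0003, 0, 0, 4.5, 5, 0, 0, 0.0003, 0, 0, 4.5, 5, 0, 0, 0.0002, 0, 0, 4.5, 5, 0, 0, 0.0002, 0, 0, 4.5, 5, 0, 0, 0.0002, 0, 0, 4.5, 5, 0, 0, 0, 0, 0, 4.5, 5, 0, 0, 0, 0, 0, 0, 5]
}}

```text
t: 15.85
ee_pos: [0.6284, -0.0369, 0.144]
eef_rot: [0.99, 0.139, 0.001, -0.0]
wrist_force: [-3.1, 1.5, 5.5]
width: 0.144
grasp_force: 108.7
```

```bash
python3 st.py
```

```text
15.85 [ 0.6284 -0.0369  0.144 ] yaw 15.96 tilt [ 1.2e-03  6.0e-04 -1.0e+00] w 0.144 F [-3.1  1.5  5.5] M [ 0.29  0.49 -0.07]
shift in tool [-0.0006  0.0005 -0.    ] J [-0.11  0.2   1.4   0.    1.55  1.18]
```

>>> {"fn": "carry_out", "kwargs": {
  "steps": [0, 0, 0, 0, 0, 4, 5, 0, 0, 0, 0, 0, 4, 5, 0, 0, 0, 0, 0, 3, 5, 0, 0, 0, 0, 0, 2, 5, 0, 0, 0, 0, 0, 0, 5]
}}

```text
t: 16.35
ee_pos: [0.6283, -0.0368, 0.1439]
eef_rot: [1.0, 0.027, 0.0, -0.0]
wrist_force: [-2.6, 2.2, 6.2]
width: 0.147
grasp_force: 109.9
```

```bash
python3 st.py
```

```text
16.35 [ 0.6283 -0.0368  0.1439] yaw 3.04 tilt [ 8.e-04  8.e-04 -1.e+00] w 0.147 F [-2.6  2.2  6.2] M [0.32 0.5  0.  ]
shift in tool [-0.0004  0.0007 -0.    ] J [-0.11  0.2   1.4   0.    1.55  1.4 ]
```

>>> {"fn": "carry_out", "kwargs": {
  "steps": [0, 0, 0, 0, 0, 1.5, 5, 0, 0, 0, 0, 0, 1.5, 5, 0, 0, 0, 0, 0, 1.5, 5, 0, 0, 0, 0, 0, 0, 5]
}}

```text
t: 16.75
ee_pos: [0.6283, -0.0367, 0.144]
eef_rot: [1.0, -0.012, 0.0, -0.0]
wrist_force: [-3.4, 1.7, 6.2]
width: 0.147
grasp_force: 127.1
```

```bash
python3 st.py
```

```text
16.75 [ 0.6283 -0.0367  0.144 ] yaw -1.34 tilt [ 1.e-03  8.e-04 -1.e+00] w 0.147 F [-3.4  1.7  6.2] M [0.36 0.65 0.99]
shift in tool [-0.0004  0.0009 -0.    ] J [-0.11  0.2   1.4   0.    1.55  1.48]
```

>>> {"fn": "carry_out", "kwargs": {
  "steps": [0, 0, 0, 0, 0, 1.5, 5, 0, 0, 0, 0, 0, 1, 5, 0, 0, 0, 0, 0, 0, 5]
}}

```text
t: 17.05
ee_pos: [0.6283, -0.0366, 0.144]
eef_rot: [0.999, -0.032, 0.0, -0.0]
wrist_force: [-3.3, 1.0, 6.9]
width: 0.143
grasp_force: 144.1
```

```bash
python3 st.py
```

```text
17.05 [ 0.6283 -0.0366  0.144 ] yaw -3.72 tilt [ 9.e-04  5.e-04 -1.e+00] w 0.143 F [-3.3  1.   6.9] M [0.29 0.63 1.89]
shift in tool [-0.0004  0.001  -0.    ] J [-0.11  0.2   1.4   0.    1.55  1.52]
```

>>> {"fn": "carry_out", "kwargs": {
  "steps": [0, 0, 0, 0, 0, -2, 5, 0, 0, 0, 0, 0, 0, 40, 0, 0, 0, 0, 0, 0, 60, 0, 0, 0, 0, 0, 0, 60, 0, 0, 0, 0, 0, 0, 60, 0, 0, -0.02, 0, 0, 0, 60, 0, 0, -0.03, 0, 0, 0, 60, 0, 0, -0.04, 0, 0, 0, 60, 0, 0, -0.03, 0, 0, 0, 60, -0.04, 0.0, 0, 0, 0, 0, 60, -0.04, 0, 0, 0, 0, 0, 60, 0, 0, 0, 0, 0, 0, 60]
}}

```text
t: 18.25
ee_pos: [0.5448, -0.0344, 0.2619]
eef_rot: [1.0, -0.018, -0.002, -0.0]
wrist_force: [0.8, -0.7, 0.5]
width: 0.601
grasp_force: 0.0
```

```bash
python3 st.py; python3 - <<'E'
from h import *
a=snap('wrist','w7')
for t in ['filter_cap','cap_bar','sleeve_grip']: print('W',t,best('wrist',t))
E
```

```text
18.25 [ 0.5448 -0.0344  0.2619] yaw -2.06 tilt [-3.1e-03  2.0e-04 -1.0e+00] w 0.601 F [ 0.8 -0.7  0.5] M [ 0.05 -0.04 -0.03]
shift in tool [ 0.0832  0.0002 -0.0003] J [-0.13 -0.06  1.45 -0.    1.75  1.48]
W filter_cap [(0.62, [0.6287, -0.0386, 0.026])]
W cap_bar [(0.82, [0.6251, -0.0327, 0.0855]), (0.23, [0.6298, -0.04, 0.0276])]
W sleeve_grip [(0.92, [0.6181, -0.1683, 0.0524])]
```

View pics/w7.png

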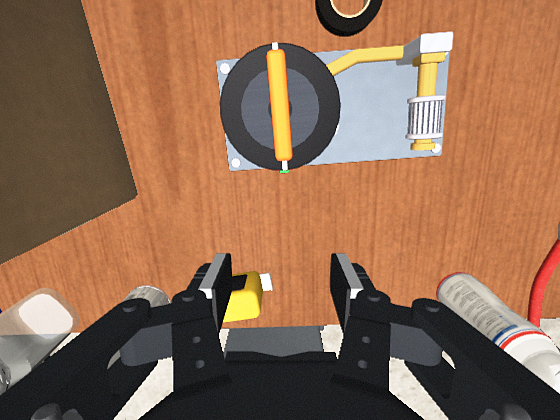

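The cap is locked: its dab at (285,163) sits right at the green mark (285,171), the bar is parallel to the plate's x axis, and the sleeve at (426,118) is forward.

```bash
python3 -c "
from plant import *
print(sign_off())"
```

```text
the job is handed in; nothing more can be done
None
```

The job is handed in: I pulled the sleeve back to its stop and let it spring forward, then seated the cap, twisted it clockwise to the hard stop and released it, leaving the other things on the table untouched. The sign-off returned no verdict.

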